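Tare the torque readout, then hold the belt tensioner on its stop

TASK

Tare the torque readout first: turn its grey knob until the orange pointer stands in the green zero mark, then let go of it. Then take the blue spring-loaded belt tensioner arm by its upright steel pin, swing it fully round to its red stop and keep holding it there, so that the torque can be read: the program finishes while still holding the arm against its spring. Do not disturb the tap or the squeeze bottle nearby.

Things in the scene. Friction and masses are not known exactly. Their poses are not given: they have to be found in the camera images.
- readout_box: fixed grey box, 125 (x) x 110 (y) mm, top at z = 49 mm, with a dark display strip on the +x edge of its top. Origin: centre of the underside. It stands upright, yawed. The tare knob's vertical axis stands at (-13, 0) mm in its frame; the green zero mark, 11 x 8.4 mm, is painted on the round black dial its middle at (29, 0) mm in the box's frame
- knob_angle (a joint): angle of the tare knob in rad about the vertical, counter-clockwise from above positive; 0 = the orange pointer is at the middle of the green zero mark, +0.1 and -0.1 = at its edges. Range -0.7 to 1.6; no detent; about 0.035 N m of friction holds it where it is left. It starts between 0.55 and 1.25
- tare_knob: the grey tare knob: an upright grip bar 48 long (its x) x 13 wide (its y) x 32 mm high, turning about its middle on a low disc of 50 mm diameter. Origin: on the knob's axis at z = 49 mm; the bar reaches from z = 57 to z = 89 mm. An orange line and pointer tip mark its +x end; joint value 0 when its x axis is along the box's x axis
- tensioner_plate: fixed aluminium plate, 130 (x) x 140 (y) x 12 mm, carrying the tensioner. Origin: centre of the underside; yawed. The arm's vertical pivot axis is at (30, 0) mm in its frame, with a grey pivot body and spring round it. Two stop posts, tops at z = 54 mm: black-topped (rest, +y side) and red-topped (wound stop, -y side), both nearer the pivot than the pin
- wind_angle (a joint): angle of the blue arm in rad, counter-clockwise from above positive (the arm lies on the plate's -x side of the pivot, so its pin swings from the plate's +y side to its -y side). 0 = at rest against the black stop, where the spring pulls it back to; 1.047 = hard against the red stop, it goes no farther. The arm points from the pivot at plate yaw + 2.618 + this value. Spring 0.45 N m/rad with preload: at the pin about 3 N at rest, 8 N at the stop
- pin_grip (a point): the place to take the arm: middle of the free length of an upright round steel pin on the arm's outer end, on the pin's axis, z = 93 mm. The pin is 16 mm in diameter, 85 mm from the pivot axis, stands on the arm from z = 53 mm (24 mm foot flange to z = 57 mm) to its top at z = 118 mm, with nothing else beside it above z = 62 mm. Round, so it may turn between the fingers
- tensioner_arm: the blue arm with the pin and a black idler pulley (52 mm diameter) under its end; turns with wind_angle. Origin: on the pivot axis at z = 0; its x axis points along the arm to the pin
- ball_tap: loose black ball tap with a red lever, 145 x 40 x 64 mm, lying on the surface; leave alone. Origin: centre of its underside
- dip_bottle: loose orange squeeze bottle with a blue spout, 56 mm diameter, 150 mm high; leave standing. Origin: centre of its underside. Beware above it: a fixed hanging bar with a hook reaches out over the surface at y = 0.2 m, from x = 0.43 m to the wall, 0.56 m and more above the surface; an arm that swings across there from the left must be drawn in

How it is judged:
By the outcome, as a careful person would: the job done as asked, in the order asked, and still so for the second after the job is handed in, while the arm keeps its last pose, push and grip.
It also fails if it takes over 54 s, if anything falls off the work surface, if the arm or the gripper's body presses on something with over 40 N, if the wrist force passes 120 N, or if a joint passes its speed limit or range.

ROBOT

A 6-joint arm with a two-finger parallel gripper is mounted at the origin on a cart in front of the work surface, level with it; the furniture and walls round the work are solid. World frame = base frame: x ahead of the robot, y to its left, z up, the work surface at z = 0. Lengths are in m, angles in rad, forces in N, time in s.
With the tool pointing down it reaches from about 0.375 to 0.9 m from the base axis. Payload 3.1 kg.
Tool frame: the origin (TCP) lies on the centre line of the jaws, within the pads' length; the fingertips stand 8 mm ahead of it and the grasp point (between the pads) lies 11 mm behind it; z points along the fingers, y is the line along which they close (so a half turn about z gives the same grasp; the last joint's range is limited). The gripper opens to 87 mm and grips with 3 to 60 N. Pads are 19 mm wide; open, the fingers measure 117 mm over their backs; the gripper's body (75 mm by 190 mm) begins 51 mm behind the grasp point.
Start: joints at [0.95, 0.527, 1.433, -0, 1.181, -0.178], TCP at [0.268, 0.565, 0.231] pointing down, gripper open.
Joint ranges: [-3.08, 3.08], [-0.75, 2.2], [0.22, 2.44], [-1.43, 4.57], [0, 2.65], [-2.85, 2.85]. Speed limits (rad/s): [2.79, 2.79, 3.14, 3.14, 3.14, 3.14].

INTERFACE

Orientations are given as a unit quaternion [x, y, z, w].
In Python, from rig import robot gives the robot as it stands. The module is installed in compiled form; this text tells all that it offers.
- The arm moves only by the tool send_rows, never from a script. Its argument "increments" is one flat list of numbers, 7 for each row, row after row: the turn, a rotation vector about the world's x, y, z in rad, then the shift along the world's x, y, z in cm, then the opening, from 0 (shut) to 1 (fully open). A call has 1 to 20 rows; each row shifts and turns the commanded pose from where the row before left it; what a row does not reach is not made up. A row lasts 1/12 s, in which the tool goes at most 41.7 mm and 7.16 degrees, less where a joint would pass 70% of its speed; a pose out of reach is approached as far as the arm can. A call is refused whole if a number of a shift passes 4.17 or a number of a turn 0.125, either way. A call with a gripper value outside its range is refused whole. The fingers move at their own pace and stop on an object; "newtons" is the grip in N (left out, the last holds). Time passes only in rows, so rows that do not move let the fingers close. It gives the time, the measured TCP pose, the force, the opening and the grip force at its end, in the units of the state.
- robot.get_obs(): the state, without advancing time (a new reading comes with each control period).
- robot.camera(name): name is "scene" or "top"; returns a dict with "image" (420x560x3 uint8, red, green, blue), "range_z" (420x560 float32, m along the optical axis (not along the pixel's ray), 0 where there is no reading), "fx", "fy", "cx", "cy" (pixels), "R" (3x3) and "t" (3): a world point X has camera coordinates R X + t. Camera axes: x right, y down, z forward; pixel columns grow to the right and rows downward; lengths in m; the calibration is good to about 2 mm. A picture is of the moment at which its call begins.
- robot.hand_in(): hands the job in; it is judged then, once.
The state is a dict: "time": time; "q": joint angles; "joint_velocities": joint speeds; "joint_torque": joint torques, N m; "position": TCP position; "tool_rot": TCP orientation; "ft_force": force on the tool from outside, world axes, zero at the start; "moment": the same for the moment, N m; "grip_width": finger opening in m; "grip_force": force on a finger pad.
Only numpy, scipy, OpenCV 4.12 (cv2) and the standard library are available. Lean on these libraries where they do the work, as an engineer would, in place of code of your own. Each camera call takes 0.05 s, during which the arm holds its last target. There are 200 camera calls.

## Working session

There is one attempt and no reset: what is moved stays moved. The work goes in short steps, Python scripts to look and compute and a tool call to move; the robot and the scene stay as the last step left them, time stands still between calls to the robot, and variables do not carry over. Pictures are saved under pics/ and viewed, at most 10 in all, crops included, and the job is handed in when it is done.

Besides the shell and the picture viewer there is one more tool, called after ">>>" as name(argument=value, ...), one argument or row to a line, values as JSON. send_rows: Moves the arm, as the interface text tells. Its arguments: {"type":"object","properties":{"increments":{"type":"array"},"newtons":{"type":"number"}},"required":["increments"]}

```bash
mkdir -p pics
cat > h.py <<'E'
import numpy as np, cv2
from rig import robot
def shot(n):
    c=robot.camera(n); np.savez(f'{n}.npz',**c); return c
def px(c,u,v):
    z=float(c['range_z'][v,u]); p=np.array([(u-c['cx'])/c['fx']*z,(v-c['cy'])/c['fy']*z,z])
    return c['R'].T@(p-c['t'])
def px_z(c,u,v,z):
    d=c['R'].T@np.array([(u-c['cx'])/c['fx'],(v-c['cy'])/c['fy'],1]); o=-c['R'].T@c['t']
    return o+d*(z-o[2])/d[2]
E
python3 - <<'E'
from h import *
for n in('top','scene'):
    c=shot(n); cv2.imwrite(f'pics/{n}0.png',cv2.resize(c['image'][...,::-1],(784,588)))
    print(n,-c['R'].T@c['t'],c['fx'])
o=robot.get_obs();print(o['time'],o['position'],o['tool_rot'])
E
```

```text
top [0.28309911 0.00885041 1.22199777] 405.7068207523504
scene [-0.14315602 -0.43452513  1.0558168 ] 520.2228382672774
0.1 [0.26737358 0.5641816  0.22966908] [ 2.19586185e-01  9.75592583e-01 -9.35096539e-04 -3.80592800e-04]
```

View pics/top0.png

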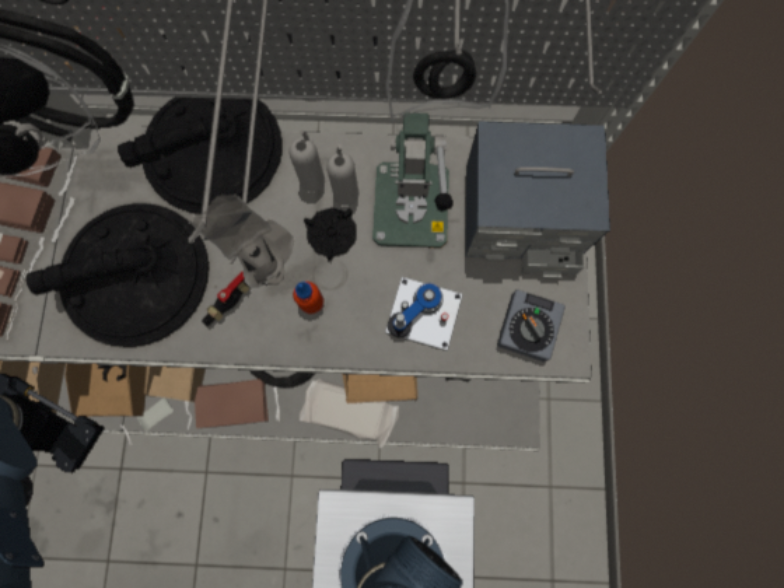

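View pics/scene0.png

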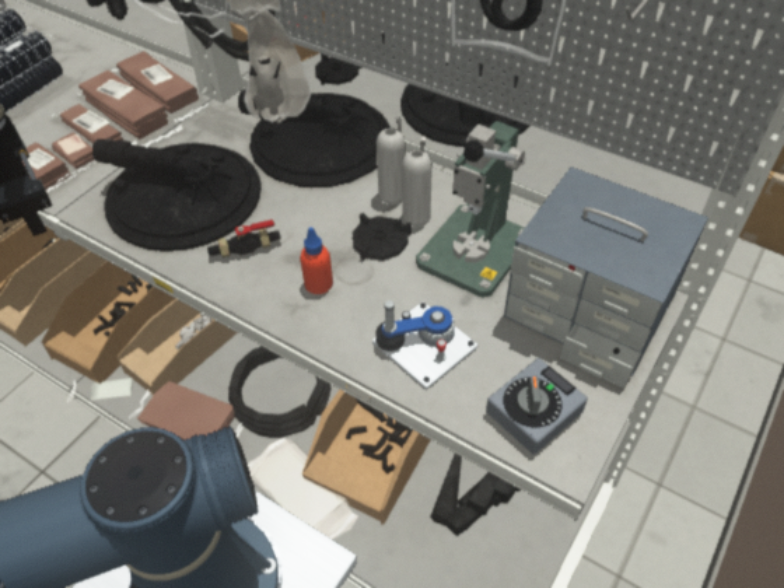

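Top view: tensioner plate about (425,312), its pin at (399,318) and pivot at (430,294). The readout box is at (532,325), with the cabinet just behind it. Next is an enlarged crop.

Run:
```python
from h import *
c=shot('top')
im=c['image'][190:270,260:420][...,::-1]
cv2.imwrite('pics/crop1.png',cv2.resize(im,None,fx=5,fy=5,interpolation=cv2.INTER_CUBIC))
for n,u,v in(('cab',385,120),('cabfront',380,178),('drawer',400,185),('drill',295,140),('lever',317,143),('bottle',217,205),('base',275,330)):
    print(n,px(c,u,v).round(3))
```

```text
cab [ 0.769 -0.248  0.229]
cabfront [ 0.661 -0.271  0.068]
drawer [ 0.658 -0.345  0.015]
drill [ 0.723 -0.013  0.183]
lever [ 0.634 -0.058  0.38 ]
bottle [0.542 0.194 0.142]
base [ 0.166  0.032 -0.746]
```

View pics/crop1.png

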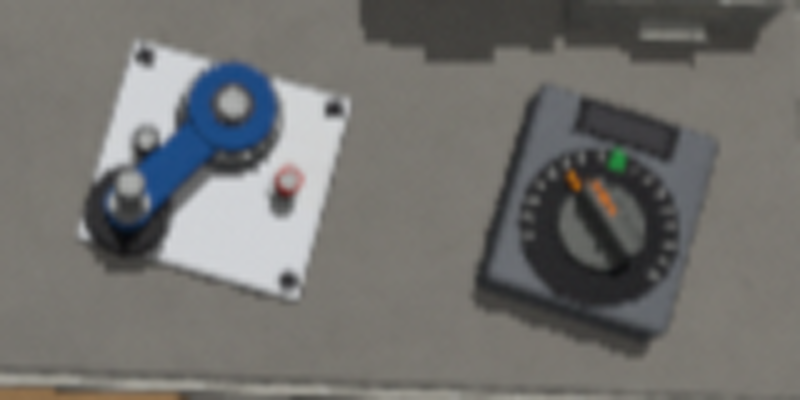

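The crop shows the pin top at (129,182), the pivot at (232,103) and the red post at (288,180). The green mark is at (617,160), the pointer tip at (573,181), and the box top corners at (543,85), (718,140), (660,335) and (485,280).

Run:
```python
from h import *
c=dict(np.load('top.npz'))
P=lambda x,y,z:px_z(c,260+x/5-.4,190+y/5-.4,z)[:2]
B=np.array([P(543,85,.049),P(718,140,.049),P(660,335,.049),P(485,280,.049)])
bc=B.mean(0); e=(B[0]+B[1]-B[2]-B[3]); yb=np.arctan2(e[1],e[0])
R=lambda a:np.array([[np.cos(a),-np.sin(a)],[np.sin(a),np.cos(a)]])
g=P(617,160,.049); t=P(573,181,.05)
for y in(yb,):
    k=bc+R(y)@[-.013,0]
    print('box',bc,yb,'sides',np.linalg.norm(B[0]-B[1]),np.linalg.norm(B[1]-B[2]),'knob',k,'green pred',bc+R(y)@[.029,0],g,'tip',t)
    print('green dir',np.arctan2(*(g-k)[::-1]),'tip dir',np.arctan2(*(t-k)[::-1]))
Q=np.array([P(135,38,.012),P(350,97,.012),P(298,298,.012),P(80,238,.012)])
pc=Q.mean(0); e=Q[0]+Q[1]-Q[2]-Q[3]; f=Q[0]+Q[3]-Q[1]-Q[2]
pin=P(129,182,.118); red=P(288,180,.054)
print('plate',pc,[np.linalg.norm(Q[i]-Q[i-1]) for i in range(4)],'e',np.arctan2(e[1],e[0]))
for z in (.06,.07,.08): 
    pv=P(232,103,z);d=pin-pv;print('pivot',pv,np.linalg.norm(d),np.arctan2(d[1],d[0]))
y=np.arctan2(e[1],e[0]); pv=pc+R(y)@[.03,0]; print('pivot model',pv,'pin',pin,'pinmodel0',pv+.085*np.array([np.cos(y+2.618),np.sin(y+2.618)]),'pin end',pv+.085*np.array([np.cos(y+3.665),np.sin(y+3.665)]))
print('red',red, 'range pin',px(c,260+129//5,190+182//5),px(c,260+46,190+20))
```

```text
box [ 0.50303479 -0.27284889] -0.2960808561102407 sides 0.10698033781065586 0.12235536698122162 knob [ 0.49060046 -0.26905583] green pred [ 0.53077293 -0.28131033] [ 0.53262757 -0.28242328] tip [ 0.51882128 -0.25614884]
green dir -0.3079489878866187 tip dir 0.4289548885537339
plate [ 0.5270819  -0.04800914] [np.float64(0.12920179616098915), np.float64(0.13677450837374722), np.float64(0.1283802654509103), np.float64(0.13562214161818326)] e -0.22886300008242916
pivot [ 0.55582782 -0.05434689] 0.0846733666580301 2.3701314069469532
pivot [ 0.55348076 -0.05380302] 0.08262099817266522 2.3550445724023468
pivot [ 0.55113369 -0.05325916] 0.08058839055678375 2.3391929329516
pivot model [ 0.55629965 -0.05481525] pin [0.49512611 0.00468599] pinmodel0 [0.49424856 0.0032766 ] pin end [ 0.47496022 -0.07949108]
red [ 0.51219385 -0.0885803 ] range pin [0.49463536 0.00579907 0.12033375] [ 0.55571448 -0.05416638  0.06304771]
```

>>> send_rows(
  increments=[0, 0, -0.113, 1.0, -3.8, 0, 1, 0, 0, -0.113, 1.0, -3.8, 0, 1, 0, 0, -0.113, 1.0, -3.8, 0, 1, 0, 0, -0.113, 1.0, -3.8, 0, 1, 0, 0, -0.113, 1.0, -3.8, 0, 1, 0, 0, -0.113, 1.0, -3.8, 0, 1, 0, 0, -0.113, 1.0, -3.8, 0, 1, 0, 0, -0.113, 1.0, -3.8, 0, 1, 0, 0, -0.113, 1.0, -3.8, 0, 1, 0, 0, -0.113, 1.0, -3.8, 0, 1, 0, 0, -0.113, 1.0, -3.8, 0, 1, 0, 0, -0.113, 1.0, -3.8, 0, 1, 0, 0, -0.113, 1.0, -3.8, 0, 1, 0, 0, -0.113, 1.0, -3.8, 0, 1, 0, 0, -0.113, 1.0, -3.8, 0, 1, 0, 0, -0.113, 1.0, -3.8, 0, 1, 0, 0, -0.113, 1.0, -3.8, 0, 1, 0, 0, -0.113, 1.0, -3.8, 0, 1, 0, 0, -0.113, 1.0, -3.8, 0, 1, 0, 0, 0, 0, 0, 0, 1],
)

```text
time: 1.82
position: [0.4613, -0.1651, 0.2311]
tool_rot: [0.963, 0.268, 0.002, 0.004]
ft_force: [0.5, -0.0, 0.3]
grip_width: 0.0868
grip_force: 0.0
```

```bash
cat >> h.py <<'E'
def st():
    o=robot.get_obs(); q=o['tool_rot']
    from scipy.spatial.transform import Rotation as Ro
    M=Ro.from_quat(q).as_matrix()
    print('t',o['time'],'p',np.round(o['position'],4),'yang',np.arctan2(M[1,1],M[0,1]).round(3),'z',M[:,2].round(3),'F',np.round(o['ft_force'],1),'M',np.round(o['moment'],2),'w',o['grip_width'],o['grip_force'],'q',np.round(o['q'],2))
E
python3 -c "
from h import *;st()"
```

```text
t 1.8167 p [ 0.4613 -0.1651  0.2311] yang -1.028 z [ 0.006 -0.006 -1.   ] F [ 0.5 -0.   0.3] M [-0.11  0.14  0.05] w 0.08683898127316794 0.0 q [-0.57  0.34  1.77 -0.    1.02  0.46]
```

>>> send_rows(
  increments=[0, 0, -0.04, 1.0, -3.6, 0, 1, 0, 0, -0.04, 1.0, -3.5, 0, 1, 0, 0, -0.03, 1.0, -3.5, -1, 1, 0, 0, 0, 0, 0, -3.5, 1, 0, 0, 0, 0, 0, -3.5, 1, 0, 0, 0, 0, 0, 0, 1, 0, 0, 0, 0, 0, 0, 1],
)

```text
time: 2.4
position: [0.4863, -0.262, 0.1489]
tool_rot: [0.976, 0.219, -0.002, -0.002]
ft_force: [0.0, -0.2, -0.1]
grip_width: 0.0872
grip_force: 0.0
```

```bash
python3 -c "
from h import *;st()
c=shot('scene')
R=c['R'];X=np.array([.49,-.27,.08]);p=R@X+c['t'];u,v=int(p[0]/p[2]*c['fx']+c['cx']),int(p[1]/p[2]*c['fy']+c['cy']);print(u,v)
cv2.imwrite('pics/s2.png',cv2.resize(c['image'][v-60:v+60,u-80:u+80,::-1],None,fx=4,fy=4,interpolation=2))
"
```

```text
t 2.4 p [ 0.4863 -0.262   0.1489] yang -1.129 z [-0.005  0.004 -1.   ] F [ 0.  -0.2 -0.1] M [-0.09  0.1   0.02] w 0.08715289801744688 0.0 q [-0.7   0.54  1.69  0.    0.91  0.43]
382 279
```

View pics/s2.png

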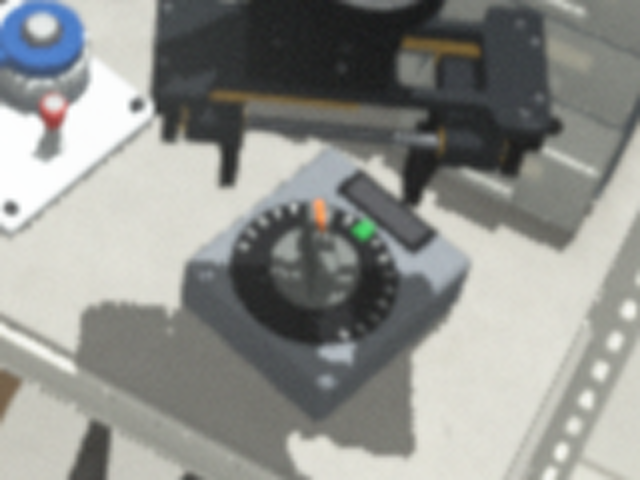

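The scene crop shows the open fingers straddling the bar, with the pointer tip at (320,212) and the green mark at (364,229). I'll descend and close.

>>> send_rows(
  increments=[0, 0, -0.01, 0.4, -0.7, -2.5, 1, 0, 0, 0, 0, 0, -2.7, 1, 0, 0, 0, 0, 0, -2.6, 1, 0, 0, 0, 0, 0, 0, 1, 0, 0, 0, 0, 0, 0, 0, 0, 0, 0, 0, 0, 0, 0, 0, 0, 0, 0, 0, 0, 0, 0, 0, 0, 0, 0, 0, 0, 0, 0, 0, 0, 0, 0, 0, 0, 0, 0, 0, 0, 0, 0],
  newtons=15,
)

```text
time: 3.28
position: [0.4922, -0.2706, 0.0735]
tool_rot: [0.977, 0.214, 0.001, 0.001]
ft_force: [-0.7, -0.2, 0.7]
grip_width: 0.055
grip_force: 0.0
```

Run:
```python
from h import *
c=dict(np.load('scene.npz')); k=np.array([.4906,-.2691])
for n,x,y in(('tip',320,212),('green',364,229)):
    p=px_z(c,302+x/4-.4,219+y/4-.4,.05)[:2]; print(n,p,np.arctan2(*(p-k)[::-1]))
st()
```

```text
tip [ 0.52795197 -0.25390945] 0.38625739069102344
green [ 0.53082942 -0.28016115] -0.2683213858131608
t 3.2833 p [ 0.4922 -0.2706  0.0735] yang -1.139 z [ 0.001 -0.001 -1.   ] F [-0.7 -0.2  0.7] M [-0.06  0.11  0.02] w 0.05501179971598193 0.0 q [-0.7   0.67  1.72 -0.    0.75  0.44]
```

>>> send_rows(
  increments=[0, 0, 0, 0, 0, 0, 0, 0, 0, 0, 0, 0, 0, 0, 0, 0, 0, 0, 0, 0, 0, 0, 0, 0, 0, 0, 0, 0, 0, 0, 0, 0, 0, 0, 0, 0, 0, 0, 0, 0, 0, 0, 0, 0, 0, 0, 0, 0, 0, 0, 0, 0, 0, 0, 0, 0, 0, 0, 0, 0, 0, 0, 0, 0, 0, 0, 0, 0, 0, 0, 0, 0, 0, 0, 0, 0, 0, 0, 0, 0, 0, 0, 0, 0],
)

```text
time: 4.28
position: [0.4914, -0.2697, 0.0724]
tool_rot: [0.977, 0.214, -0.0, -0.001]
ft_force: [-0.3, 2.0, 0.3]
grip_width: 0.0129
grip_force: 15.0
```

```bash
python3 -c "
from h import *;st()"
```

```text
t 4.2833 p [ 0.4914 -0.2697  0.0724] yang -1.139 z [-0.001  0.001 -1.   ] F [-0.3  2.   0.3] M [ 0.39  0.3  -0.03] w 0.012935911496045272 14.999734133016318 q [-0.7   0.67  1.72  0.    0.75  0.44]
```

>>> send_rows(
  increments=[0, 0, -0.1, 0, 0, 0, 0, 0, 0, -0.1, 0, 0, 0, 0, 0, 0, -0.1, 0, 0, 0, 0, 0, 0, -0.1, 0, 0, 0, 0, 0, 0, -0.1, 0, 0, 0, 0, 0, 0, -0.1, 0, 0, 0, 0, 0, 0, -0.1, 0, 0, 0, 0, 0, 0, -0.02, 0, 0, 0, 0, 0, 0, 0, 0, 0, 0, 0, 0, 0, 0, 0, 0, 0, 0, 0, 0, 0, 0, 0, 0, 0],
)

```text
time: 5.2
position: [0.4914, -0.2699, 0.0724]
tool_rot: [0.99, -0.143, -0.0, -0.0]
ft_force: [-0.7, 3.2, -0.5]
grip_width: 0.0127
grip_force: 15.0
```

```bash
python3 -c "
from h import *;st()
c=shot('scene');u,v=382,279
cv2.imwrite('pics/s3.png',cv2.resize(c['image'][v-40:v+40,u-60:u+60,::-1],None,fx=6,fy=6,interpolation=2))
"
```

```text
t 5.2 p [ 0.4914 -0.2699  0.0724] yang -1.858 z [-0.001  0.001 -1.   ] F [-0.7  3.2 -0.5] M [ 0.49  0.32 -0.03] w 0.012738650968150704 14.999601664021611 q [-0.7   0.67  1.72  0.    0.75  1.16]
```

View pics/s3.png

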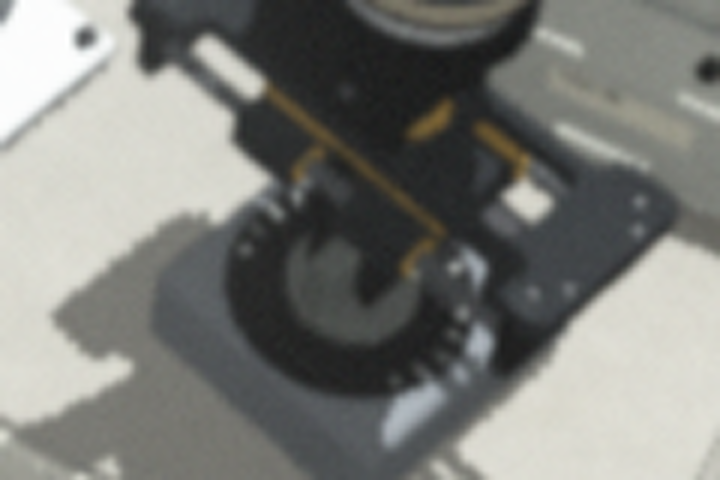

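Bar and pointer are hidden by the gripper, so I'll release, rise and look.

>>> send_rows(
  increments=[0, 0, 0, 0, 0, 0, 0.5, 0, 0, 0, 0, 0, 0, 0.5, 0, 0, 0, 0, 0, 0, 0.5, 0, 0, 0, 0, 0, 0, 0.5, 0, 0, 0, 0, 0, 0, 0.5, 0, 0, 0, 0, 0, 0, 0.5, 0, 0, 0, 0, 0, 1, 0.5, 0, 0, 0, 0, 0, 3, 0.5, 0, 0, 0, 0, 0, 4, 1, 0, 0, 0, 0, 0, 4, 1, 0, 0, -0.1, 0, 3, 1, 1, 0, 0, -0.1, 0, 4, 0, 1, 0, 0, -0.1, 0, 4, 0, 1, 0, 0, -0.1, 0, 3, 0, 1, 0, 0, 0, 0, 0, 0, 1],
)

```text
time: 6.5
position: [0.4898, -0.1246, 0.2033]
tool_rot: [0.942, -0.337, -0.002, -0.001]
ft_force: [-0.7, -0.1, -0.4]
grip_width: 0.082
grip_force: 0.0
```

```bash
python3 -c "
from h import *;st()
c=shot('scene');u,v=382,279
a=cv2.resize(c['image'][v-40:v+40,u-50:u+50,::-1],None,fx=7,fy=7,interpolation=2)
cv2.imwrite('pics/s4.png',a)
c=shot('top')
cv2.imwrite('pics/t4.png',cv2.resize(c['image'][200:265,340:420,::-1],None,fx=8,fy=8,interpolation=2))
"
```

```text
t 6.5 p [ 0.4898 -0.1246  0.2033] yang -2.258 z [-0.002  0.003 -1.   ] F [-0.7 -0.1 -0.4] M [-0.03  0.18  0.02] w 0.08202622246420174 0.0 q [-0.47  0.41  1.76  0.    0.98  1.78]
```

View pics/s4.png

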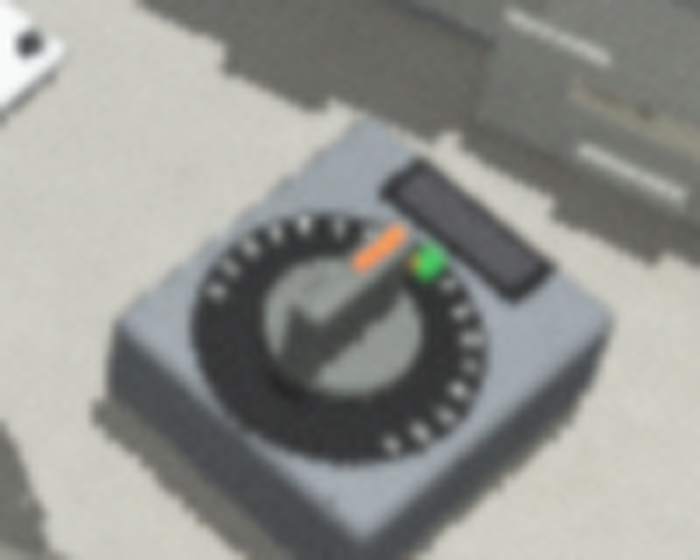

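View pics/t4.png

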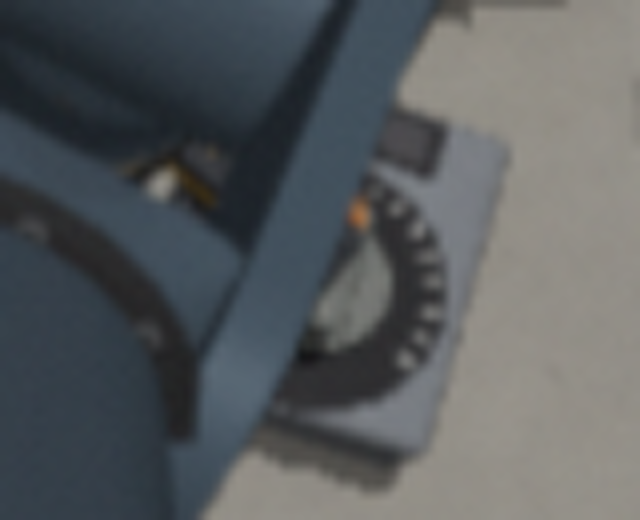

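Run:
```python
from h import *
c=dict(np.load('scene.npz')); k=np.array([.4906,-.2691])
P=lambda x,y,z:px_z(c,332+x/7-.43,239+y/7-.43,z)[:2]
for n,x,y,z in(('l0',357,264,.089),('l1',401,232,.089),('tip?',414,262,.052),('green',430,262,.049)):
    p=P(x,y,z); d=p-k; print(n,p,np.arctan2(d[1],d[0]),np.hypot(*d))
d=P(401,232,.089)-P(357,264,.089); print('line',np.arctan2(d[1],d[0]))
B=[P(*a,.049) for a in((368,125),(612,315),(362,540),(118,325))]; print(B,np.mean(B,0))
e=B[0]+B[1]-B[2]-B[3]; print(np.arctan2(e[1],e[0]))
k2=np.mean(B,0)+.013*-e/np.hypot(*e);print('k2',k2)
# hsv pixels
im=c['image'][260:290,370:405]; hsv=cv2.cvtColor(im,cv2.COLOR_RGB2HSV)
for lo,hi,z,n in((45,80,.049,'green'),(3,20,.089,'orange')):
    m=(hsv[...,0]>=lo)&(hsv[...,0]<=hi)&(hsv[...,1]>130)&(hsv[...,2]>90); ys,xs=np.nonzero(m); print(n,len(xs),xs+370,ys+260,px_z(c,370+xs.mean(),260+ys.mean(),z))
# top
t=dict(np.load('top.npz')); p=px_z(t,340+360/8-.44,200+212/8-.44,.05)[:2]; print('top orange',p,np.arctan2(*(p-k)[::-1]),np.hypot(*(p-k)))
```

```text
l0 [ 0.49198704 -0.26807652] 0.6357025018980428 0.0017237749390679473
l1 [ 0.51016686 -0.27455585] -0.27192447633871514 0.02031325946343886
tip? [ 0.5268417  -0.27701452] -0.21500603744702032 0.037095826592313884
green [ 0.53161654 -0.28094716] -0.28118587526920735 0.042693231344475314
line -0.34236700566447853
[array([ 0.57024897, -0.24012562]), array([ 0.5443293 , -0.33908862]), array([ 0.42784146, -0.30660128]), array([ 0.45624744, -0.20635279])] [ 0.49966679 -0.27304208]
-0.27992770753619023
k2 [ 0.48717281 -0.26945035]
green 9 [392 393 393 394 392 393 394 392 393] [275 275 276 276 277 277 277 278 278] [ 0.53011106 -0.28137841  0.049     ]
orange 12 [387 388 386 387 388 385 386 387 384 385 383 384] [272 272 273 273 273 274 274 274 275 275 276 276] [ 0.50138247 -0.27143639  0.089     ]
top orange [ 0.51921314 -0.28650752] -0.5465547779610754 0.03349229340044317
```

Scene crop: the orange line end at (401,232) points at the green mark at (430,262), which agrees with the tool angles. I'll check the pointer again from the top once the arm is over the pin.

>>> send_rows(
  increments=[0, 0, -0.03, 0.2, 3.3, -1, 1, 0, 0, -0.03, 0.2, 3.3, -1, 1, 0, 0, 0, 0.1, 3.3, -1, 1, 0, 0, 0, 0, 3.0, -1, 1, 0, 0, 0, 0, 0, 0, 1, 0, 0, 0, 0, 0, 0, 1, 0, 0, 0, 0, 0, 0, 1],
)

```text
time: 7.18
position: [0.4979, -0.0026, 0.1629]
tool_rot: [0.931, -0.365, 0.001, 0.0]
ft_force: [0.3, -0.6, 0.3]
grip_width: 0.0868
grip_force: 0.0
```

```bash
python3 -c "
from h import *;st()
c=shot('top')
cv2.imwrite('pics/t5.png',cv2.resize(c['image'][200:265,350:410,::-1],None,fx=9,fy=9,interpolation=2))
"
```

```text
t 7.1833 p [ 0.4979 -0.0026  0.1629] yang -2.319 z [ 0.002 -0.001 -1.   ] F [ 0.3 -0.6  0.3] M [0.09 0.17 0.03] w 0.08676680874442272 0.0 q [-0.23  0.46  1.82 -0.    0.86  2.09]
```

View pics/t5.png

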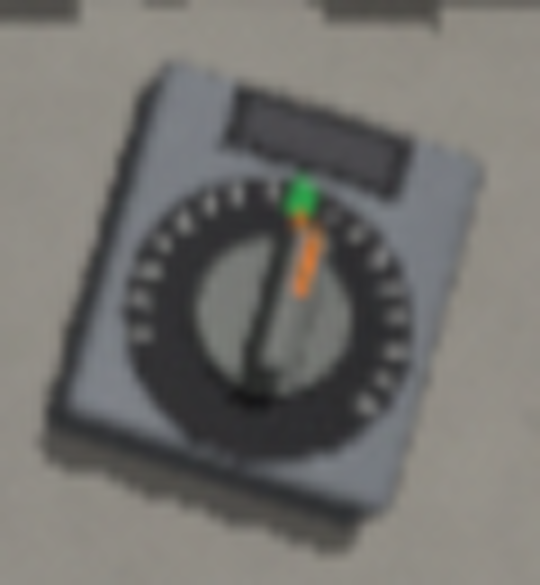

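The tip (299,216) sits in line with the green mark (302,196) and the dial centre, so the tare is good. Next I'll descend on the pin and grip it.

>>> send_rows(
  increments=[0, 0, 0, -0.3, 0.7, -2.0, 1, 0, 0, 0, 0, 0, -3.0, 1, 0, 0, 0, 0, 0, -3.1, 1, 0, 0, 0, 0, 0, 0, 0, 0, 0, 0, 0, 0, 0, 0, 0, 0, 0, 0, 0, 0, 0, 0, 0, 0, 0, 0, 0, 0, 0, 0, 0, 0, 0, 0, 0, 0, 0, 0, 0, 0, 0, 0, 0, 0, 0, 0, 0, 0, 0, 0, 0, 0, 0, 0, 0, 0, 0, 0, 0, 0, 0, 0, 0, 0, 0, 0, 0, 0, 0, 0, 0, 0, 0, 0, 0, 0, 0, 0, 0, 0, 0, 0, 0, 0, 0, 0, 0, 0, 0, 0, 0, 0, 0, 0, 0, 0, 0, 0, 0, 0, 0, 0, 0, 0, 0, 0, 0, 0, 0, 0, 0, 0, 0, 0, 0, 0, 0, 0, 0],
  newtons=40,
)

```text
time: 8.9
position: [0.4935, 0.0056, 0.0815]
tool_rot: [0.931, -0.365, -0.0, 0.0]
ft_force: [-0.1, -1.1, 0.3]
grip_width: 0.0149
grip_force: 40.0
```

```bash
python3 -c "
from h import *;st()
pv=np.array([.556,-.0546])
o=robot.get_obs();p=o['position'][:2];d=p-pv;print(np.hypot(*d),np.arctan2(*d[::-1]))
a0=np.arctan2(*d[::-1])
prev=p
for i in range(1,13):
    a=a0+1.06*i/12; x=pv+.085*np.array([np.cos(a),np.sin(a)]);print(((x-prev)*100).round(2));prev=x
"
```

```text
t 8.9 p [0.4935 0.0056 0.0815] yang -2.319 z [-0.001 -0.    -1.   ] F [-0.1 -1.1  0.3] M [-0.18  0.35  0.03] w 0.014863685190116853 39.99992424622178 q [-0.22  0.6   1.88 -0.    0.66  2.1 ]
0.08678908654829737 2.3746904601072383
[-0.37 -0.69]
[-0.44 -0.6 ]
[-0.39 -0.64]
[-0.33 -0.67]
[-0.27 -0.7 ]
[-0.21 -0.72]
[-0.14 -0.74]
[-0.08 -0.75]
[-0.01 -0.75]
[ 0.05 -0.75]
[ 0.12 -0.74]
[ 0.18 -0.73]
```

>>> send_rows(
  increments=[0, 0, 0.088, -0.45, -0.6, 0, 0, 0, 0, 0.088, -0.44, -0.6, 0, 0, 0, 0, 0.088, -0.39, -0.64, 0, 0, 0, 0, 0.088, -0.33, -0.67, 0, 0, 0, 0, 0.088, -0.27, -0.7, 0, 0, 0, 0, 0.088, -0.21, -0.72, 0, 0, 0, 0, 0.088, -0.14, -0.74, 0, 0, 0, 0, 0.088, -0.08, -0.75, 0, 0, 0, 0, 0.088, -0.01, -0.75, 0, 0, 0, 0, 0.088, 0.05, -0.75, 0, 0, 0, 0, 0, 0, 0, 0, 0, 0, 0, 0, 0, 0, 0, 0],
)

```text
time: 9.9
position: [0.4699, -0.0621, 0.0815]
tool_rot: [0.998, 0.064, -0.001, -0.001]
ft_force: [-1.9, 5.7, 3.3]
grip_width: 0.0151
grip_force: 40.0
```

```bash
cat >> h.py <<'E'
def arm():
    pv=np.array([.556,-.0546]); o=robot.get_obs();d=o['position'][:2]-pv; a=np.arctan2(*d[::-1])%6.2832
    er=d/np.hypot(*d); et=np.array([-er[1],er[0]]); F=np.array(o['ft_force'])[:2]
    print('r',np.hypot(*d).round(4),'ang',a.round(3),'wind~',(a-2.618+.229).round(3),'Fr',(F@er).round(1),'Ft',(F@et).round(1),'et',et.round(3))
E
python3 -c "
from h import *;st();arm()"
```

```text
t 9.9 p [ 0.4699 -0.0621  0.0815] yang -1.443 z [-0.002  0.003 -1.   ] F [-1.9  5.7  3.3] M [ 0.59  0.3  -0.1 ] w 0.015083691059228169 40.00818332657218 q [-0.37  0.59  1.93  0.    0.63  1.07]
r 0.0865 ang 3.229 wind~ 0.84 Fr 1.4 Ft -5.8 et [ 0.087 -0.996]
```

>>> send_rows(
  increments=[0, 0, 0.04, 0.05, -0.36, 0, 0, 0, 0, 0.04, 0.07, -0.36, 0, 0, 0, 0, 0.04, 0.09, -0.36, 0, 0, 0, 0, 0.04, 0.1, -0.36, 0, 0, 0, 0, 0.03, 0.1, -0.3, 0, 0, 0, 0, 0, 0, 0, 0, 0, 0, 0, 0, 0, 0, 0, 0],
)

```text
time: 10.48
position: [0.4728, -0.0776, 0.0814]
tool_rot: [0.987, 0.158, -0.002, -0.003]
ft_force: [-2.6, 10.3, 6.0]
grip_width: 0.0151
grip_force: 40.0
```

```bash
python3 -c "
from h import *;st();arm()"
```

```text
t 10.4833 p [ 0.4728 -0.0776  0.0814] yang -1.253 z [-0.005  0.005 -1.   ] F [-2.6 10.3  6. ] M [ 1.17  0.31 -0.11] w 0.015135757101509507 40.03031984902918 q [-0.4   0.59  1.92  0.    0.64  0.85]
r 0.0863 ang 3.412 wind~ 1.023 Fr -0.3 Ft -10.6 et [ 0.267 -0.964]
```

>>> send_rows(
  increments=[0, 0, 0, 0.06, -0.2, 0, 0, 0, 0, 0, 0.06, -0.2, 0, 0, 0, 0, 0, 0, 0, 0, 0, 0, 0, 0, 0, 0, 0, 0],
)

```text
time: 10.82
position: [0.4728, -0.0781, 0.0814]
tool_rot: [0.988, 0.157, -0.003, -0.006]
ft_force: [-0.2, 23.2, 7.9]
grip_width: 0.0151
grip_force: 40.1
```

```bash
python3 -c "
from h import *;st();arm()"
```

```text
t 10.8167 p [ 0.4728 -0.0781  0.0814] yang -1.255 z [-0.007  0.01  -1.   ] F [-0.2 23.2  7.9] M [ 2.93 -0.13 -0.18] w 0.015125677159256246 40.092109077377245 q [-0.4   0.59  1.91  0.01  0.64  0.84]
r 0.0864 ang 3.417 wind~ 1.028 Fr -6.1 Ft -22.3 et [ 0.272 -0.962]
```

>>> send_rows(
  increments=[0, 0, 0, -0.1, 0.12, 0, 0, 0, 0, 0, 0, 0, 0, 0, 0, 0, 0, 0, 0, 0, 0, 0, 0, 0, 0, 0, 0, 0, 0, 0, 0, 0, 0, 0, 0, 0, 0, 0, 0, 0, 0, 0],
)

```text
time: 11.32
position: [0.4728, -0.078, 0.0814]
tool_rot: [0.987, 0.158, -0.002, -0.005]
ft_force: [0.1, 19.7, 5.4]
grip_width: 0.0151
grip_force: 40.1
```

```bash
python3 -c "
from h import *;st();arm()
c=shot('scene')
cv2.imwrite('pics/s6.png',cv2.resize(c['image'][170:330,140:430,::-1],(797,440),interpolation=2))
"
```

```text
t 11.3167 p [ 0.4728 -0.078   0.0814] yang -1.254 z [-0.005  0.008 -1.   ] F [ 0.1 19.7  5.4] M [ 2.5  -0.14 -0.14] w 0.015147301219572218 40.05662029143423 q [-0.4   0.59  1.92  0.01  0.64  0.85]
r 0.0864 ang 3.416 wind~ 1.027 Fr -5.4 Ft -18.9 et [ 0.271 -0.963]
```

View pics/s6.png

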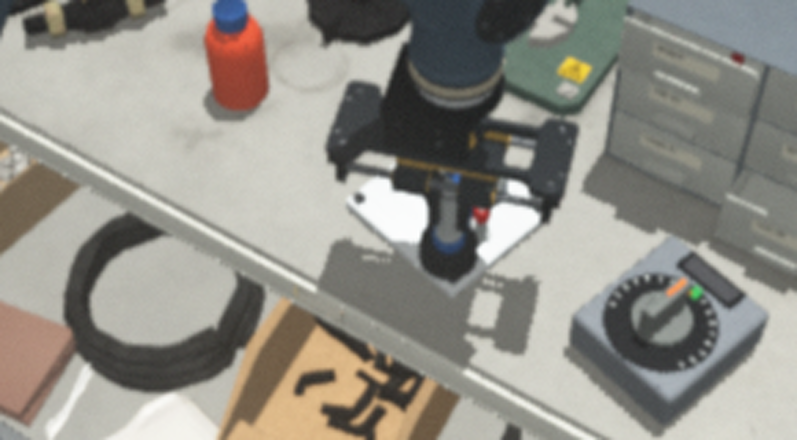

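The arm lies against the red post at (480,215) and the pin is held. The pointer is at green and the bottle and tap are undisturbed.

```bash
python3 -c "
from rig import robot;print(robot.hand_in())"
```

```text
the job is handed in; nothing more can be done
None
```

I tared the readout to its green zero mark and released the knob, then swung the tensioner to its red stop; the gripper still holds it there, the tap and bottle are undisturbed, and the job is handed in (robot clock about 11.3 s).

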